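# Shortbread off the baking sheet with a turner

### The arm

A 6-joint arm with a two-finger parallel gripper is mounted at the origin on the work surface. World frame = base frame: x ahead of the robot, y to its left, z up, the work surface at z = 0. Lengths are in m, angles in degrees, forces in N, time in s.
With the tool pointing down it reaches from about 0.325 to 0.85 m from the base axis. Payload 15.5 kg.
Tool frame: the origin (TCP) lies midway between the tips of the shut fingers; the grasp point (between the pads) lies 19 mm behind it; z points along the fingers, y is the line along which they close (so a half turn about z gives the same grasp; the last joint's range is limited). The gripper opens to 91 mm and grips with 3 to 60 N. Pads are 32 mm wide; open, the fingers measure 118 mm over their backs; the gripper's body (76 mm by 178 mm) begins 60 mm behind the grasp point.
Start: joints at [-73.367, 28.281, 77.091, -0, 74.628, -5.472], TCP at [0.235, -0.579, 0.214] pointing down, gripper open.
Joint ranges: [-166.48, 166.48], [-47.26, 123.95], [12.59, 153.08], [-70.14, 250.14], [6.76, 159.57], [-176.63, 176.63]. Speed limits (degrees/s): [108.29, 108.29, 147.25, 172.46, 172.46, 172.46].

### API

Orientations are given as a 3x3 rotation matrix whose columns are the frame's x, y, z axes.
In Python, from bench import ctrl gives the robot as it stands. The module is installed in compiled form; this text tells all that it offers. Calls block until the motion is done:
- ctrl.goto(position, orientation): joint-space move of the TCP to a pose.
- ctrl.move_l(position, vel=0.15, ori=None, contact_N=None): straight line of the TCP; ori=None keeps the orientation; vel is the mean speed in m/s. With contact_N (N) it stops when the force on the tool has changed by that much, and returns True; else False.
- ctrl.movej(angles): joint-space move.
- ctrl.command_gripper(opening): opening from 0.0 (shut) to 1.0 (fully open); the grip force is fixed at half the most; returns when the fingers have stopped.
- ctrl.sleep(seconds).
- ctrl.ik(position, orientation): joint angles nearest the present ones, or None.
- ctrl.read_camera(name): name is "side" or "top"; returns the picture (420x560x3 uint8, blue, green, red); there is no depth.
- ctrl.camera_params(name): a dict with "fx", "fy", "cx", "cy" (pixels), "D" ([k1, k2, p1, p2, k3] as OpenCV has them; the pictures are not rectified), "pose" (4x4, takes a point from camera to world coordinates). Camera axes: x right, y up, looking along -z (the intrinsics and any distortion apply to the point x, -y, -z); pixel columns grow to the right and rows downward; lengths in m; the calibration is good to about 2 mm. A picture is of the moment at which its call begins. camera_params takes no time and is no camera call.
A pose or a line that the arm cannot do raises ctrl.MotionError and nothing moves.
- ctrl.sign_off(): hands the job in; it is judged then, once.
Readings, each from a call of its own:
- ctrl.current_t(): time.
- ctrl.current_q(): joint angles.
- ctrl.current_dq(): joint speeds.
- ctrl.current_effort(): joint torques, N m.
- ctrl.current_tool_pos(): TCP position.
- ctrl.current_eef_rot(): TCP orientation.
- ctrl.current_contact_force(): force on the tool from outside, world axes, zero at the start.
- ctrl.current_wrist_torque(): the same for the moment, N m.
- ctrl.current_grip_width(): opening from 0.0 (shut) to 1.0 (fully open).
- ctrl.current_grasp_force(): force on a finger pad.
Only numpy, scipy, OpenCV 4.12 (cv2) and the standard library are available. Lean on these libraries where they do the work, as an engineer would, in place of code of your own. Each camera call takes 0.05 s, during which the arm holds its last target. There are 200 camera calls.

### The job

Slide the turner under the freshly baked shortbread round, lift it off the baking sheet on the blade and ease it gently onto the wire cooling rack, so that it lies flat, right side up, with all of it on the rack. Then lay the turner down on the bare worktop, the same way up as it lay, clear of the sheet and the rack. The shortbread is hot and brittle: only the turner may handle it, never the gripper, and leave the pepper mill and the mug where they stand.

Things in the scene. Friction and masses are not known exactly. Their poses are not given: they have to be found in the camera images.
- turner: loose slotted kitchen turner, 160 g, steel with black handle. Origin: middle of the heel (rear edge) of the blade, on its underside; x to the blade's tip, z up. Blade 105 mm long, 90 wide, 2 thick, polished: things slide off at 10 to 15 degrees of tilt. Neck rises from the heel to x -30, z 38 mm. It starts lying on heel and handle end, blade tip raised by about 14 degrees
- turner_tip (a point): middle of the blade's front edge, on its underside (105 mm ahead of the turner's origin)
- turner_grip (a point): on the handle's centre line, 45 mm behind the heel and 40 mm above the blade's underside, close to the centre of mass. The handle is 150 mm long, 20 mm wide (flat sides), 16 mm high; it runs from x -22, z 38 mm to x -171, z 51 mm in the turner's frame
- shortbread: loose shortbread round, scored in eight, 120 mm across, 14 mm thick, about 130 g; origin: centre of its underside, z up. Lower edge bevelled: the underside is flat to 53 mm radius, then rises to 6 mm at 60 mm radius. Pushed by the blade, it slides along the sheet until the lip stops it
- sheet: dark steel baking sheet on a wooden board, both stand fast. Origin: on the worktop under its centre; x points to the lip, z up. 300 mm (x) by 250 mm (y), upper face flat, 21 mm above the origin, open on three sides; along the +x edge a lip stands 12 mm above the face
- sheet_lip (a point): middle of the foot of the lip, on its inner face, at the height of the sheet's upper face (147 mm from the sheet's centre along +x)
- rack: wire cooling rack, empty, stands fast; 300 mm (x) by 230 mm (y). Origin: on the worktop under its centre; thin wires run along x every 16.5 mm, level with the frame; their tops are 25 mm above the origin
- rack_top (a point): centre of the rack at the height of the tops of its wires
- pepper_mill: loose wooden pepper mill, 58 mm across, 134 mm tall; origin: centre of its foot
- mug: loose blue mug, 82 mm across, 95 mm tall, one handle; origin: centre of its foot
Mind the look-alikes: they are no part of the job. What is shaped like the shortbread but turquoise is not meant.

How it is judged:
By the outcome, as a careful person would: the job done as asked, in the order asked, and still so for the second after the job is handed in, with the robot touching nothing.
It also fails if it takes over 69 s, if anything falls off the work surface, if the arm or the gripper's body presses on something with over 40 N, if the wrist force passes 120 N, or if a joint passes its speed limit or range.

## Working session

There is one attempt and no reset: what is moved stays moved. The work goes in short steps, each a Python script; the robot and the scene stay as the last script left them, time stands still between calls to the robot, and variables do not carry over. Pictures are saved under pics/ and viewed, at most 10 in all, crops included, and the job is handed in when it is done.

```bash
mkdir -p pics; cat > h.py <<'E'
import numpy as np, cv2
from bench import ctrl
def K(n):
    p=ctrl.camera_params(n); return np.array([[p['fx'],0,p['cx']],[0,p['fy'],p['cy']],[0,0,1.]]),np.array(p['D'],float),np.array(p['pose'],float)
def ray(n,uv):
    k,D,P=K(n); u=cv2.undistortPoints(np.array(uv,float).reshape(-1,1,2),k,D).reshape(-1,2)
    d=np.c_[u[:,0],-u[:,1],-np.ones(len(u))]@P[:3,:3].T
    return P[:3,3],d
def plane(n,uv,z):
    o,d=ray(n,uv); return o+d*((z-o[2])/d[:,2])[:,None]
def proj(n,X):
    k,D,P=K(n); c=(np.atleast_2d(X)-P[:3,3])@P[:3,:3]; c=c*[1,-1,-1]
    return cv2.projectPoints(c,np.zeros(3),np.zeros(3),k,D)[0].reshape(-1,2)
def tri(uv1,uv2,n1='top',n2='side'):
    o1,d1=ray(n1,[uv1]);o2,d2=ray(n2,[uv2]);d1=d1[0];d2=d2[0]
    s=np.linalg.lstsq(np.c_[d1,-d2],o2-o1,rcond=None)[0]
    a=o1+s[0]*d1;b=o2+s[1]*d2
    return (a+b)/2,np.linalg.norm(a-b)
E
python3 - <<'E'
from h import *
for n in('top','side'):
    im=ctrl.read_camera(n); cv2.imwrite(f'pics/{n}0.png',im)
    cv2.imwrite(f'pics/{n}0v.png',cv2.resize(im,(800,600),interpolation=cv2.INTER_CUBIC))
    print(n,np.round(K(n)[2],3).tolist(),K(n)[0][0,0])
E
```

```text
top [[-0.014, 0.971, -0.239, 0.371], [-1.0, -0.013, 0.003, 0.117], [0.0, 0.239, 0.971, 1.166], [0.0, 0.0, 0.0, 1.0]] 418.2744656952797
side [[-0.878, 0.316, -0.36, 0.196], [-0.478, -0.611, 0.631, 0.847], [-0.021, 0.726, 0.687, 0.871], [0.0, 0.0, 0.0, 1.0]] 483.1123605831255
```

View pics/top0v.png

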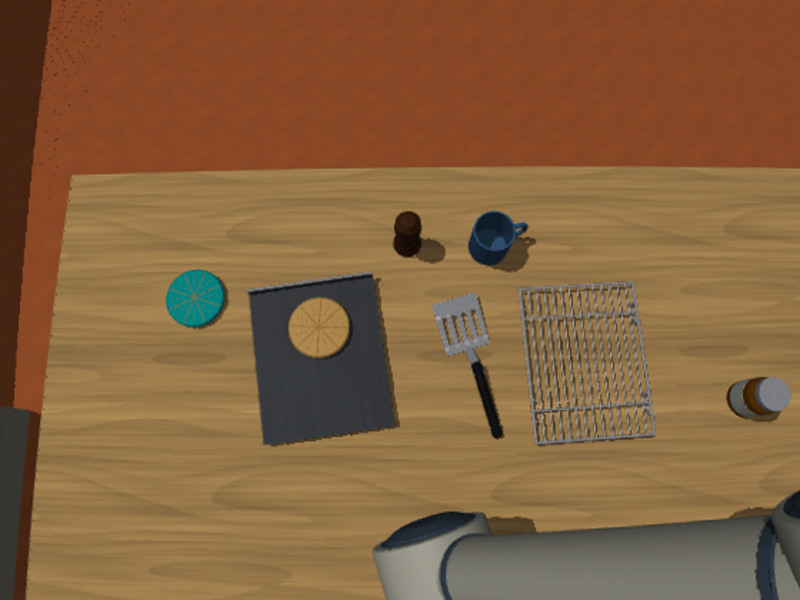

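View pics/side0v.png

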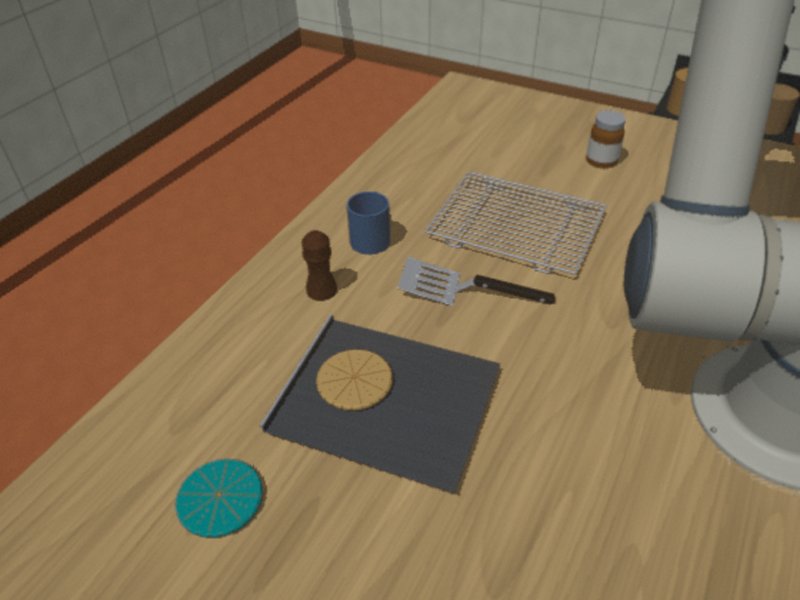

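The top view (800x600) shows the sheet at around (320,360) with its lip at the upper edge and the shortbread at (319,327). The turner's heel is at (467,352) and its handle end at (497,435). The rack is at (587,363), and the mill, mug and turquoise decoy are clear of the work. The side view agrees.

```bash
cat > m.py <<'E'
from h import *
def big(m,box):
    x0,y0,x1,y1=[int(v*0.7) for v in box]
    z=np.zeros_like(m); z[y0:y1,x0:x1]=m[y0:y1,x0:x1]
    c=max(cv2.findContours(z,cv2.RETR_EXTERNAL,cv2.CHAIN_APPROX_NONE)[0],key=cv2.contourArea); return c
def masks(im):
    h=cv2.cvtColor(im,cv2.COLOR_BGR2HSV); H,S,V=h[...,0].astype(int),h[...,1].astype(int),h[...,2].astype(int)
    return H,S,V
B={'top':dict(sheet=(235,265,410,455),bread=(280,285,360,370),handle=(465,350,510,445),blade=(425,285,500,365),rack=(510,275,665,455)),
   'side':dict(sheet=(255,310,510,500),bread=(305,340,400,420),handle=(465,265,565,310),blade=(392,250,475,312),rack=(420,165,615,280))}
E
python3 - <<'E'
from m import *
for n in('top','side'):
    im=cv2.imread(f'pics/{n}0.png');H,S,V=masks(im)
    b=B[n]
    u=lambda m:(m*255).astype(np.uint8)
    br=big(u((S>90)&(V>110)),[*b['bread']]); 
    # restrict to blob: sheet is dark around
    p=plane(n,br.reshape(-1,2),0.035); e=cv2.minEnclosingCircle(p[:,:2].astype(np.float32)*1000)
    el=cv2.fitEllipse(br); print(n,'bread',np.round(e[0],1),round(e[1],1),'ell',np.round(plane(n,[el[0]],0.035)[0]*1000,1))
    sh=u((V<85)&(S<100)) | cv2.drawContours(np.zeros(V.shape,np.uint8),[br],-1,255,7)
    sc=big(sh,b['sheet']); q=cv2.approxPolyDP(cv2.convexHull(sc),8,True).reshape(-1,2)
    print('sheet px',q.tolist());P=plane(n,q,0.021);print(np.round(P*1000,0)[:,:2].tolist(),np.round(np.linalg.norm(P-np.roll(P,-1,0),axis=1)*1000))
    r=cv2.minAreaRect((plane(n,sc.reshape(-1,2),0.021)[:,:2]*1000).astype(np.float32));print('rect',np.round(r[0],1),np.round(r[1],1),round(r[2],2))
    hc=big(u(V<70),b['handle']).reshape(-1,2); 
    P=plane(n,hc,0.02)[:,:2]*1000; r=cv2.minAreaRect(P.astype(np.float32));print('handle',np.round(r[0],1),np.round(r[1],1),round(r[2],2), 'ends px',hc[hc[:,1 if n=='top' else 0].argmin()],hc[hc[:,1 if n=='top' else 0].argmax()])
    bl=big(u((S<60)&(V>90)),b['blade']); q=cv2.boxPoints(cv2.minAreaRect(bl));print('blade box px',np.round(q,1).tolist())
    rk=cv2.morphologyEx(u((S<70)&(V>70)),cv2.MORPH_CLOSE,np.ones((9,9)));rc=big(rk,b['rack'])
    q=cv2.approxPolyDP(cv2.convexHull(rc),8,True).reshape(-1,2);P=plane(n,q,0.025)
    print('rack',q.tolist(),np.round(P*1000)[:,:2].tolist(),np.round(np.linalg.norm(P-np.roll(P,-1,0),axis=1)*1000))
    r=cv2.minAreaRect((plane(n,rc.reshape(-1,2),0.025)[:,:2]*1000).astype(np.float32));print('rect',np.round(r[0],1),np.round(r[1],1),round(r[2],2))
a=cv2.imread('pics/top0.png')[190:315,165:360];b=cv2.imread('pics/side0.png')[170:225,265:400]
a=cv2.resize(a,None,fx=4,fy=4,interpolation=cv2.INTER_CUBIC);cv2.imwrite('pics/c1.png',a)
cv2.imwrite('pics/c2.png',cv2.resize(b,None,fx=5.8,fy=5.8,interpolation=cv2.INTER_CUBIC))
E
```

```text
top bread [605.1 271.1] 58.9 ell [604.6 270.9  35. ]
sheet px [[260, 192], [275, 298], [185, 310], [174, 204]]
[[713.0, 168.0], [415.0, 128.0], [385.0, 371.0], [681.0, 413.0]] [300. 244. 298. 247.]
rect [548.7 269.5] [303.1 249.6] 7.75
handle [463.2 -51.4] [150.3  21.9] 14.9 ends px [335 252] [346 306]
blade box px [[302.0, 213.0], [332.3999938964844, 204.10000610351562], [345.3999938964844, 248.8000030517578], [315.0, 257.70001220703125]]
rack [[442, 197], [458, 304], [375, 310], [363, 202]] [[690.0, -354.0], [388.0, -368.0], [378.0, -139.0], [678.0, -124.0]] [302. 230. 300. 230.]
rect [ 533.9 -246.7] [305.4 235.8] 2.66
side bread [603.7 272.7] 60.8 ell [602.6 274.7  35. ]
sheet px [[348, 255], [318, 344], [184, 301], [232, 221]]
[[419.0, 131.0], [383.0, 372.0], [678.0, 412.0], [717.0, 161.0]] [243. 298. 254. 300.]
rect [548.8 268. ] [306.1 256.7] 7.54
handle [462.4 -49.4] [147.3  27.9] 6.46 ends px [332 195] [387 211]
blade box px [[277.29998779296875, 201.8000030517578], [284.70001220703125, 178.89999389648438], [332.5, 194.1999969482422], [325.20001220703125, 217.10000610351562]]
rack [[297, 161], [327, 120], [424, 144], [403, 191]] [[680.0, -124.0], [690.0, -353.0], [386.0, -364.0], [376.0, -137.0]] [228. 304. 227. 305.]
rect [ 533.1 -236.4] [306.2 258.3] 2.54
```

View pics/c2.png

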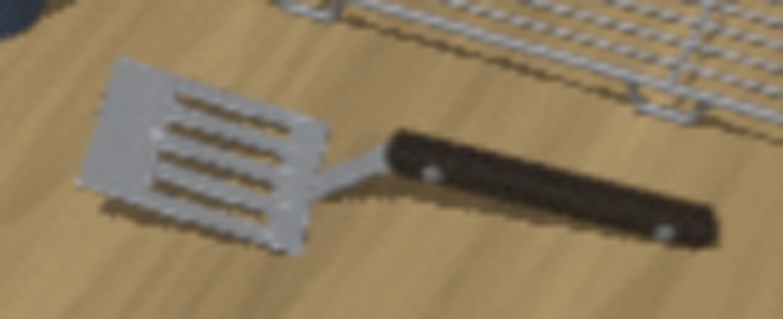

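View pics/c1.png

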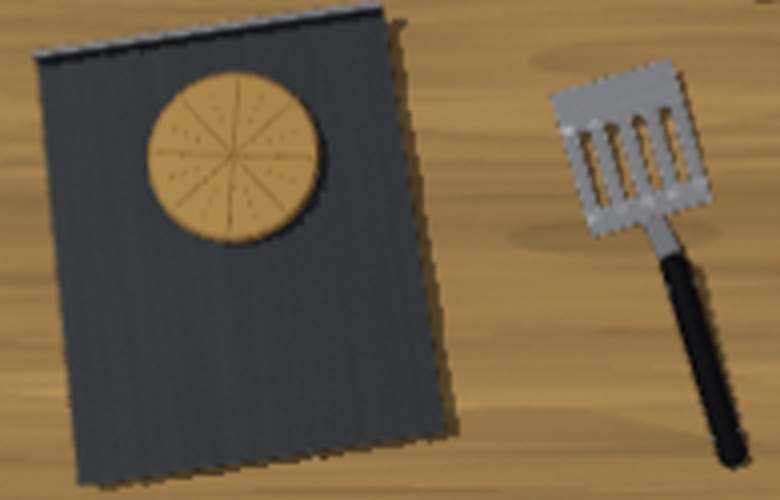

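The crops show the blade corners, neck and handle ends clearly in both views. I'll triangulate these to get the turner's pose.

```bash
python3 - <<'E'
from m import *
from scipy.optimize import least_squares
from scipy.spatial.transform import Rotation as R
t=lambda p:((p[0]+.5)/4-.5+165,(p[1]+.5)/4-.5+190); s=lambda p:((p[0]+.5)/5.8-.5+265,(p[1]+.5)/5.8-.5+170)
pts=dict(heelL=((598,236),(299,253)),heelR=((713,200),(328,123)),tipL=((551,94),(80,183)),tipR=((675,61),(118,58)),hend=((733,465),(715,225)),hfr=((672,255),(392,150)))
W={}
for k,(a,b) in pts.items():
    X,e=tri(t(a),s(b));W[k]=X;print(k,np.round(X*1000,1),round(e*1000,1))
M=dict(heelL=(0,45,2),heelR=(0,-45,2),tipL=(105,45,2),tipR=(105,-45,2),hend=(-171,0,51),hfr=(-22,0,38))
ks=list(M);A=np.array([M[k] for k in ks])/1000.
def pose(p): return R.from_euler('ZY',[p[2],-np.radians(14)]).as_matrix(),np.array([p[0],p[1],0.0])
def f(p):
    r,o=pose(p);X=A@r.T+o
    return np.r_[(proj('top',X)-[t(pts[k][0]) for k in ks]).ravel(),(proj('side',X)-[s(pts[k][1]) for k in ks]).ravel()]
q=least_squares(f,[.5,0,.25],x_scale=[.01,.01,.1]);print('turner',q.x,np.degrees(q.x[2]),np.round(q.fun,1))
# mug / mill
print(plane('top',[(492*.7,240*.7),(407*.7,245*.7)],0.02).round(3))
print(np.round(ctrl.current_eef_rot(),2).tolist())
r,o=pose(q.x)
G=np.array([-.045,0,.040])
for sg in(1,-1):
    ori=np.c_[sg*r[:,0],-sg*r[:,1]*1,-r[:,2]]
    print(np.linalg.det(ori),ctrl.ik(o+r@G-r[:,2]*.019,ori))
E
```

```text
heelL [552.   16.9  -2.4] 1.3
heelR [575.8 -65.1   1. ] 1.2
tipL [647.   48.6  26.4] 1.5
tipR [672.6 -39.6  22.3] 2.1
hend [391.1 -68.5  13.1] 0.3
hfr [531.6 -31.   30. ] 1.8
turner [ 0.56231649 -0.02230737  0.27909208] 15.990798306839329 [-1.3  0.4  0.2  0.3  0.   0.1 -0.6 -0.7  0.8  0.   0.  -0.3  0.5  0.1
  0.8 -0.2 -0.5 -0.3  0.2 -0.8  0.3  0.7 -0.8 -0.6]
[[ 0.783 -0.077  0.02 ]
 [ 0.774  0.096  0.02 ]]
[[0.93, 0.38, -0.0], [0.38, -0.93, 0.0], [0.0, -0.0, -1.0]]
0.9999999999999996 [-15.61255378  35.27324316 114.92255007  22.67202744  19.20192461
  37.63346929]
0.9999999999999996 [ -15.61255378   35.27324316  114.92255007   22.67202744   19.20192461
 -142.36653071]
```

```bash
cat > p.py <<'E'
from h import *
from scipy.spatial.transform import Rotation as R
T0=np.array([.5623,-.0223,0.]);Y0=15.99
SC=np.array([.5487,.2690]);YS=7.65; BR=np.array([.6043,.2718]); RK=np.array([.5335,-.2440]);YR=2.65
GP=np.array([-.045,0,.040]); g=7.0   # tool tilt relative to the turner
def Rt(yaw,pitch): return R.from_euler('ZY',[yaw,-pitch],degrees=True).as_matrix()   # pitch>0: tip up
def tool(yaw,pitch,o=None,tip=None):
    r=Rt(yaw,pitch)
    o=np.array(tip)-r@[.105,0,0] if o is None else np.array(o)
    q=Rt(yaw,pitch-14+g); ori=np.c_[q[:,0],-q[:,1],-q[:,2]]   # tool pitched g at the rest pose
    return o+r@GP+ori[:,2]*.019,ori
def along(base,yaw,dx,z): return np.r_[base+dx*np.array([np.cos(np.radians(yaw)),np.sin(np.radians(yaw))]),z]
e=np.array([np.cos(np.radians(YS)),np.sin(np.radians(YS))])
BX=(BR-SC)@e; BASE=SC+(BR-SC)-BX*e   # foot of the bread's line on the sheet, sheet x=0
E
python3 - <<'E'
import p; from p import *
print('bread sheet x',BX,BASE)
for gg in(0,7,14):
    p.g=gg
    L=[tool(Y0,14,o=T0),tool(Y0,14,o=T0+[0,0,.1]),tool(YS,-3,tip=along(BASE,YS,-.03,.07)),tool(YS,-3,tip=along(BASE,YS,.145,.022)),tool(YS,0,tip=along(BASE,YS,.14,.14)),
     tool(YR,0,tip=along(RK,YR,.07,.14)),tool(YR,-18,tip=along(RK,YR,.07,.027)),tool(YR,-18,tip=along(RK,YR,-.08,.03))]
    for a in L:
        j=ctrl.ik(*a); print(gg,np.round(a[0],3),None if j is None else np.round(j))
E
```

```text
bread sheet x 0.05547788570142253 [0.54931588 0.26441471]
0 [ 0.511 -0.037  0.009] [-11.  37. 104.  -0.  39.  63.]
0 [ 0.511 -0.037  0.109] [-11.  27. 100.  -0.  53.  63.]
0 [0.368 0.24  0.1  ] [ 22.  31.  98.   4.  68. 102.]
0 [0.541 0.263 0.052] [ 18.  45.  75.   3.  77. 100.]
0 [0.535 0.262 0.162] [ 19.  36.  73.   3.  85. 101.]
0 [ 0.449 -0.248  0.162] [-30.  29.  87.  -8.  76.  60.]
0 [ 0.463 -0.247  0.095] [-25.  44.  76. -14.  89.  66.]
0 [ 0.313 -0.254  0.098] [-32.  36.  96. -18.  76.  64.]
7 [ 0.513 -0.036  0.009] [-13.  36. 110.   7.  29.  55.]
7 [ 0.513 -0.036  0.109] [-13.  25. 105.   5.  44.  58.]
7 [0.37  0.24  0.099] [ 23.  28. 103.   3.  59. 104.]
7 [0.543 0.264 0.051] [ 19.  42.  80.   2.  68. 100.]
7 [0.537 0.263 0.161] [ 19.  32.  79.   1.  76. 101.]
7 [ 0.451 -0.248  0.161] [-33.  26.  91.  -4.  68.  57.]
7 [ 0.465 -0.247  0.094] [-27.  40.  80. -12.  82.  65.]
7 [ 0.315 -0.254  0.097] [-35.  32. 100. -16.  69.  61.]
14 [ 0.515 -0.036  0.009] [-16.  35. 115.  23.  19.  38.]
14 [ 0.515 -0.036  0.109] [-16.  24. 110.  13.  35.  49.]
14 [0.372 0.241 0.099] [ 24.  25. 107.   1.  50. 106.]
14 [0.546 0.264 0.051] [ 20.  39.  86.   1.  58. 102.]
14 [0.539 0.263 0.161] [ 20.  29.  84.  -0.  66. 103.]
14 [ 0.454 -0.248  0.161] [-35.  23.  96.  -0.  61.  52.]
14 [ 0.467 -0.247  0.093] [-28.  37.  85. -10.  74.  63.]
14 [ 0.318 -0.254  0.096] [-37.  29. 104. -13.  62.  58.]
```

```bash
python3 - <<'E'
from p import *
ctrl.command_gripper(1.0) if ctrl.current_grip_width()<.95 else None
P,O=tool(Y0,14,o=T0)
ctrl.goto(P+[0,0,.10],O); ctrl.move_l(P+[0,0,.001],vel=.08,contact_N=8)
print('at',ctrl.current_tool_pos()-P)
ctrl.command_gripper(0.0); print('w mm',ctrl.current_grip_width()*91,ctrl.current_grasp_force())
f0=ctrl.current_contact_force()
ctrl.move_l(P+[0,0,.10],vel=.15); ctrl.sleep(.2); print('dF',ctrl.current_contact_force(),ctrl.current_wrist_torque(),'w',ctrl.current_grip_width()*91)
a,o=tool(YS,-3,tip=along(BASE,YS,-.03,.06)); ctrl.goto(a,o); ctrl.sleep(.2)
for n in('top','side'): 
    cv2.imwrite(f'pics/{n}1.png',ctrl.read_camera(n))
im=cv2.imread('pics/side1.png')
X=np.array([[.105,.045,0],[.105,-.045,0],[0,.045,0],[0,-.045,0]])@Rt(YS,-3).T+along(BASE,YS,-.03,.06)-Rt(YS,-3)@[.105,0,0]
for n,(x0,y0) in(('side',(150,170)),('top',(150,170))):
    im=cv2.imread(f'pics/{n}1.png'); c=cv2.resize(im[y0:y0+150,x0:x0+200],None,fx=4,fy=4,interpolation=cv2.INTER_CUBIC)
    for q in proj(n,X): cv2.drawMarker(c,tuple(int(v) for v in (q-[x0,y0])*4+1.5),(0,0,255),0,8)
    cv2.imwrite(f'pics/{n}1c.png',c)
print(ctrl.current_t())
E
```

```text
at [ 3.00039456e-04 -4.45790340e-05  1.40603251e-03]
w mm 19.851176333008418 30.00002682209015
dF [ 0.0974509  -0.51697864 -1.04607899] [-0.07920242  0.15329064 -0.01200862] w 19.707423009703348
7.2667
```

View pics/side1c.png

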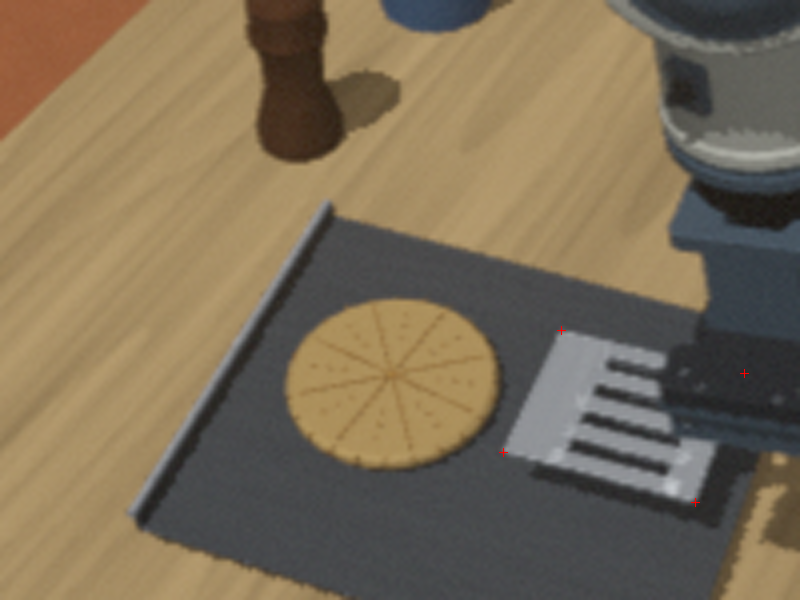

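The side view shows the turner held exactly as predicted. The blade corners, tip left at (503,452) and tip right at (561,331), fall on the markers. The blade is behind the shortbread, which is at (393,383). Next I'll lower it and slide it under.

```bash
python3 - <<'E'
from p import *
def go(x,z,pitch,vel,c=None,yaw=YS,base=BASE):
    a,o=tool(yaw,pitch,tip=along(base,yaw,x,z)); return ctrl.move_l(a,vel=vel,ori=o,contact_N=c)
print(go(-.03,.034,-3,.06)); hit=go(-.03,.014,-3,.025,2.5)
a,o=tool(YS,-3,tip=along(BASE,YS,-.03,.014)); zt=.014+ctrl.current_tool_pos()[2]-a[2]
print('touch',hit,'tip z',zt,ctrl.current_contact_force())
if hit and .017<zt<.026:
    z=zt+.0003
    go(-.03,z,-3,.02); f0=ctrl.current_contact_force()
    h=go(.1445,z,-3,.06,14); a,o=tool(YS,-3,tip=along(BASE,YS,.1445,z))
    print('slid',h,(ctrl.current_tool_pos()-a)*1000,ctrl.current_contact_force()-f0,z)
    for n in('top','side'): cv2.imwrite(f'pics/{n}2.png',ctrl.read_camera(n))
    c=cv2.resize(cv2.imread('pics/side2.png')[170:320,150:350],None,fx=4,fy=4,interpolation=cv2.INTER_CUBIC);cv2.imwrite('pics/side2c.png',c)
print(ctrl.current_t())
E
```

```text
False
touch True tip z 0.019462532212423153 [0.81297285 0.33683178 0.61196168]
slid False [-0.0300599  -0.00617625  0.03288214] [-2.33985967 -0.03249942 -0.21406654] 0.019762532212423155
11.8417
```

View pics/side2c.png

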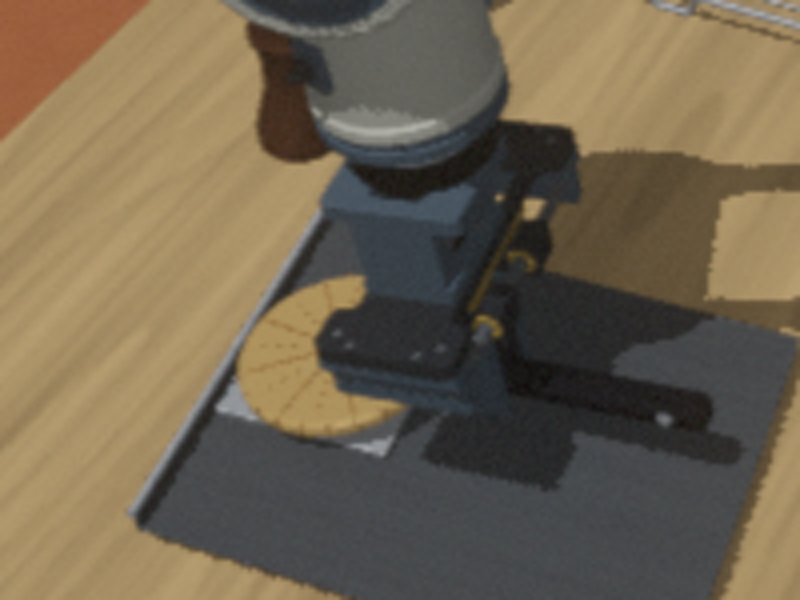

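The blade is fully under the shortbread. Its left corners show at (228,405) and (385,450), and the shortbread rests against the lip. Next I'll level it, lift and check.

```bash
python3 - <<'E'
from p import *
def go(x,z,pitch,vel,c=None,yaw=YS,base=BASE):
    a,o=tool(yaw,pitch,tip=along(base,yaw,x,z)); return ctrl.move_l(a,vel=vel,ori=o,contact_N=c)
go(.1435,.0205,1,.02)
go(.141,.024,1.5,.02)
go(.138,.06,1.5,.05); go(.13,.14,1.5,.1); ctrl.sleep(.3)
print(ctrl.current_contact_force(),ctrl.current_wrist_torque(),ctrl.current_t())
cs=[]
for n,(x0,y0) in(('side',(150,120)),('top',(150,150))):
    im=ctrl.read_camera(n); cv2.imwrite(f'pics/{n}3.png',im)
    r=Rt(YS,1.5); tip=along(BASE,YS,.13,.14)
    X=tip-r@[.105,0,0]+np.array([[.105,.045,.002],[.105,-.045,.002],[0,.045,.002],[0,-.045,.002]])@r.T
    c=cv2.resize(im[y0:y0+200,x0:x0+133],None,fx=3,fy=3,interpolation=cv2.INTER_CUBIC)
    for q in proj(n,X): cv2.drawMarker(c,tuple(int(v) for v in (q-[x0,y0])*3+1),(0,0,255),0,8)
    cs.append(c)
cv2.imwrite('pics/c3.png',np.hstack(cs))
E
```

```text
[-0.35196954 -0.77630114 -2.83835576] [0.02487046 0.16621306 0.06729035] 14.95
```

View pics/c3.png

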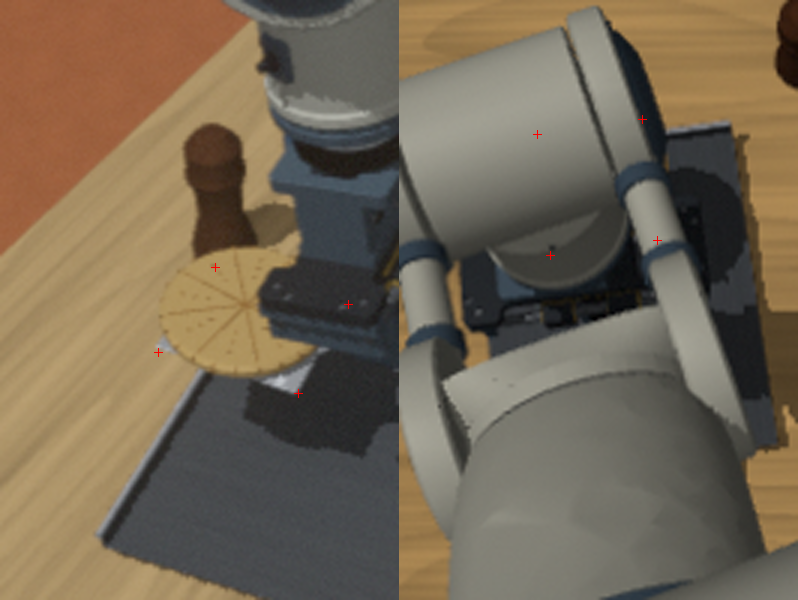

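The shortbread rides level and centred on the blade, at (243,303) in the side view, clear of the fingers. Next I'll carry it to the rack, touch the tip to the wires, tilt and withdraw.

```bash
python3 - <<'E'
from p import *
def go(x,z,pitch,vel,c=None,yaw=YR,base=RK):
    a,o=tool(yaw,pitch,tip=along(base,yaw,x,z)); return ctrl.move_l(a,vel=vel,ori=o,contact_N=c)
go(.07,.14,1,.12); go(.07,.05,0,.07); go(.07,.030,-6,.03)
hit=go(.07,.018,-6,.015,2.0)
a,o=tool(YR,-6,tip=along(RK,YR,.07,.018)); zt=.018+ctrl.current_tool_pos()[2]-a[2]
print('touch',hit,zt,ctrl.current_contact_force(),ctrl.current_t())
if hit and .020<zt<.031:
    z=zt+.0006
    go(.07,z,-6,.02); go(.068,z,-11,.025); go(.066,z,-16,.025); ctrl.sleep(.2); print(ctrl.current_contact_force())
    im=ctrl.read_camera('side'); cv2.imwrite('pics/side4.png',im)
    cv2.imwrite('pics/c4.png',cv2.resize(im[80:230,240:440],None,fx=4,fy=4,interpolation=cv2.INTER_CUBIC))
    print(z,ctrl.current_t())
E
```

```text
touch True 0.0175683312817881 [ 0.01509424 -0.53338244  0.09904926] 22.0333
```

```bash
python3 - <<'E'
from p import *
im=ctrl.read_camera('side'); cv2.imwrite('pics/side4.png',im)
x0,y0=250,80
r=Rt(YR,-6); tip=along(RK,YR,.07,.0176)
c=cv2.resize(im[y0:y0+150,x0:x0+200],None,fx=4,fy=4,interpolation=cv2.INTER_CUBIC)
X=tip-r@[.105,0,0]+np.array([[.105,.045,.002],[.105,-.045,.002],[0,.045,.002],[0,-.045,.002]])@r.T
for q in proj('side',X): cv2.drawMarker(c,tuple(int(v) for v in (q-[x0,y0])*4+1),(0,0,255),0,8)
cv2.imwrite('pics/c4.png',c); print(ctrl.current_t(),ctrl.current_contact_force(),ctrl.current_wrist_torque())
E
```

```text
22.0833 [ 0.05480234 -0.9642594   0.71617245] [-0.04126682 -0.59588972 -0.10487386]
```

View pics/c4.png

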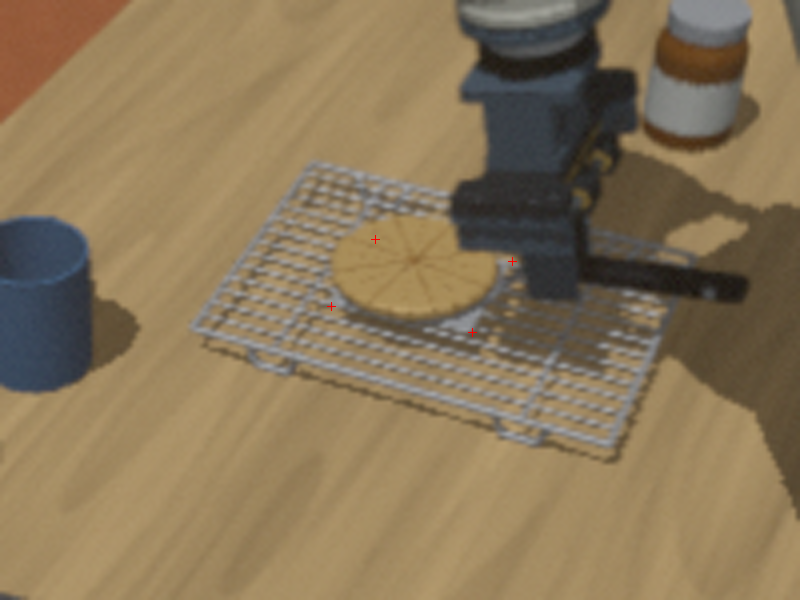

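The picture shows the shortbread on the blade over the rack at (415,265). The blade has pivoted about 2.7° tip-up in the grip, so its tip is on the wires at a true z of about 25 mm. I'll correct for that offset, then tilt and withdraw.

```bash
sed -i 's/pitch-14+g)/pitch-14+g-d)/; s/g=7.0 /g=7.0; d=2.7 /' p.py; python3 - <<'E'
from p import *
def go(x,z,pitch,vel,c=None,yaw=YR,base=RK):
    a,o=tool(yaw,pitch,tip=along(base,yaw,x,z)); return ctrl.move_l(a,vel=vel,ori=o,contact_N=c)
a,o=tool(YR,-3.3,tip=along(RK,YR,.07,.0246)); print((ctrl.current_tool_pos()-a)*1000)
z=.0262
go(.07,z,-3.3,.02); 
for p_ in(-8,-12,-16): go(.07,z,p_,.03)
ctrl.sleep(.2); print(ctrl.current_contact_force(),ctrl.current_t())
for n in('side',): cv2.imwrite('pics/side5.png',ctrl.read_camera(n))
print(go(.03,z,-16,.03,8)); cv2.imwrite('pics/side6.png',ctrl.read_camera('side')); print(ctrl.current_contact_force(),ctrl.current_t())
cs=[cv2.resize(cv2.imread(f'pics/side{k}.png')[90:210,290:424],None,fx=2.98,fy=2.98,interpolation=cv2.INTER_CUBIC) for k in(5,6)]
cv2.imwrite('pics/c5.png',np.hstack(cs)); print(cs[0].shape)
E
```

```text
[ 2.20521388  0.26126096 -0.21273903]
[-0.28919031 -0.04669304 -2.80298842] 24.1583
False
[-0.71389999  1.0826016  -2.19588135] 25.7417
(358, 399, 3)
```

View pics/c5.png

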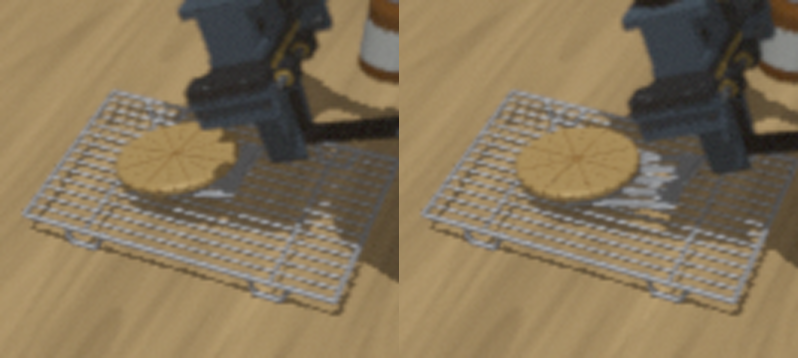

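The shortbread has slid onto the wires at about (577,160) and stays put as the blade backs out. I'll finish withdrawing, then lay the turner back where it came from.

```bash
python3 - <<'E'
from p import *
def go(x,z,pitch,vel,c=None,yaw=YR,base=RK):
    a,o=tool(yaw,pitch,tip=along(base,yaw,x,z)); return ctrl.move_l(a,vel=vel,ori=o,contact_N=c)
z=.0262
print(go(-.08,z,-16,.035,8), ctrl.current_contact_force())
a,o=tool(YR,-16,tip=along(RK,YR,-.08,.14)); ctrl.move_l(a,vel=.12)
P,O=tool(Y0,14,o=T0)
ctrl.goto(P+[0,0,.09],O); ctrl.move_l(P+[0,0,.015],vel=.12); h=ctrl.move_l(P-[0,0,.006],vel=.02,contact_N=2)
print('lay',h,(ctrl.current_tool_pos()-P)*1000,ctrl.current_contact_force())
if h:
    ctrl.command_gripper(1.0); ctrl.move_l(ctrl.current_tool_pos()-.13*O[:,2],vel=.15)
    ctrl.goto([.235,-.579,.25],np.diag([1.,-1,-1]))
for n in('top','side'): cv2.imwrite(f'pics/{n}7.png',ctrl.read_camera(n))
im=np.hstack([cv2.imread('pics/top7.png')[150:330,150:480],cv2.imread('pics/side7.png')[80:260,200:450]])
cv2.imwrite('pics/c7.png',cv2.resize(im,None,fx=1.37,fy=1.37)); print(ctrl.current_t())
E
```

```text
False [-0.31098172  0.11613802 -0.54956616]
lay True [-0.00162832  0.04576352  0.43449016] [ 0.11109039 -1.26803497  5.63976604]
37.2583
```

View pics/c7.png

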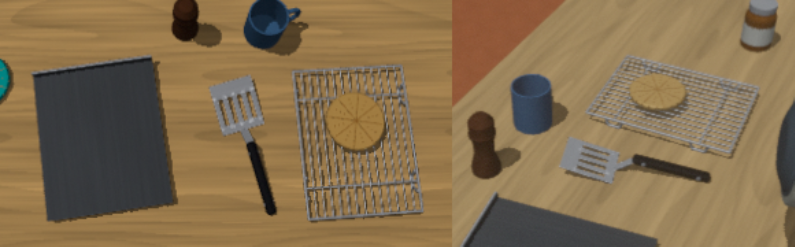

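The shortbread lies flat and right side up within the rack, at (356,122) in the top half. The turner is upright on bare worktop between the sheet and the rack, and the mill and mug haven't moved.

```bash
python3 -c "
from bench import ctrl
ctrl.sleep(.3); print(ctrl.sign_off())"
```

```text
the job is handed in; nothing more can be done
None
```

I handed the job in at about 38 s: the shortbread lies flat and right side up on the rack, the turner is back on the bare worktop the same way up, and the pepper mill and mug were left where they stood.

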